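# Dial open the drill chest

### The job

Unlock the drill chest with the dial on its top: turn left to 2, then right to 4, then left to 3, stopping for a moment on each number. Leaving the dial on 3, pull the drawer all the way out, and let go. Do not push or knock over the things standing around and on the chest.

Things in the scene. Friction and masses are not known exactly. Their poses are not given: they have to be found in the camera images.
- chest: Low grey steel chest, fixed to the bench: 220 deep (x) by 340 wide (y) by 130 high. Origin at the centre of its underside; z up; its -x side is the front, facing roughly towards the robot, with the drawer. The combination dial is on its top.
- dial_plate (a point): Centre of the flat round aluminium dial plate fixed on the chest's top, 156 across, 135 above the bench; frame as the chest's. Ten black marks round its rim are the numbers 0 to 9, 36 degrees apart, counting up clockwise seen from above. 0 is the double mark at the far side (chest's +x), 5 the extra-wide mark at the near side (-x, above the drawer). The dial turns in its middle.
- dial (a joint): Dial angle in rad, growing clockwise seen from above (turning right): 0.628 per number; 0 is pointer on 0, so 2 = 1.257, 3 = 1.885, 4 = 2.513. Stops at 0 and 9 (5.655). Starts between 3.6 and 6.2 (in numbers), so left counts down to 2. On a number = within 0.19 rad; a moment = 0.3 s or more. Upright axis, light friction (0.08 N m), stays where left.
- dial_grip (a point): Centre of the dial's black grip bar, on the turning axis, 162 above the bench. Bar 84 long, 22 wide, 34 high (top at 179) on a round steel skirt 100 across (top at 145). Frame turns with the dial: x along the bar towards the number pointed to, z up. The pointing end has a small steel nose at its foot; a steel strip on the bar's top runs from the middle to that end.
- drawer (a joint): How far the drawer is open, m: 0 shut, 0.085 at its stop. It slides straight along the chest's -x with about 2 N of friction and stays where it is left. It counts as locked while the dial is not on 3: do not pull it then.
- drawer_handle (a point): Middle of the drawer's handle: a level round steel bar 12 thick, 130 long, on two end posts, 98 above the bench, its centre 45 in front of the drawer face (39 clear gap behind it). Frame moves with the drawer: -x is the way it opens, y along the bar, z up.
- case: Flat wooden instrument case, 100 x 64 x 30 high, lying on the chest's top beside the dial (+y side), frame at the centre of its underside. Leave it alone.
- oil_bottle: Grey oil bottle, 68 across, 190 high, standing beside the chest on its +y side, frame at the centre of its underside. Leave it alone.
- drill_cup: Steel cup of drills, 80 across, about 180 high with the drills, standing beside the chest on its -y side, frame at the centre of its underside. Leave it alone.
- wrench: Steel wrench, 180 long, about 10 thick, lying on the bench in front of the chest, below the drawer's path, which passes clear above it; frame on its underside, x along it. Leave it alone.
- v_block: Dark steel V-block, 90 x 60 x 56 high, in front of the chest to the +y side, frame at the centre of its underside. Leave it alone.
- carton: Cardboard carton, 110 x 75 x 55 high, in front of the chest to the -y side, frame at the centre of its underside. Leave it alone.
- grind_wheel: Grey grinding wheel, 120 across, 22 thick, lying flat on the bench to the robot's left, frame at the centre of its underside. Leave it alone.

How it is judged:
By the outcome, as a careful person would: the job done as asked, in the order asked, and still so for the second after the job is handed in, with the robot touching nothing.
It also fails if it takes over 72 s, if anything falls off the work surface, if the arm or the gripper's body presses on something with over 40 N, if the wrist force passes 120 N, or if a joint passes its speed limit or range.

### The arm

A 6-joint arm with a two-finger parallel gripper is mounted at the origin on the work surface. World frame = base frame: x ahead of the robot, y to its left, z up, the work surface at z = 0. Lengths are in m, angles in rad, forces in N, time in s.
With the tool pointing down it reaches from about 0.325 to 1 m from the base axis. Payload 5.1 kg.
Tool frame: the origin (TCP) lies at the very end of the fingers, on their centre line; the grasp point (between the pads) lies 19 mm behind it; z points along the fingers, x is the direction in which the jaws open and shut, and the axes are right-handed (so a half turn about z gives the same grasp; the last joint's range is limited). The gripper opens to 85 mm and grips with 20 to 120 N. Pads are 22 mm wide; open, the fingers measure 114 mm over their backs; the gripper's body (76 mm by 85 mm) begins 54 mm behind the grasp point. The pads swing forward as they close: fully open they stand 13 mm farther back than shut.
Start: joints at [-1.191, 0.124, 1.65, -0, 1.367, -0.083], TCP at [0.29, -0.582, 0.231] pointing down, gripper open.
Joint ranges: [-2.61, 2.61], [-1.02, 2.33], [0.03, 2.71], [-1.35, 4.49], [0.32, 2.68], [-2.91, 2.91]. Speed limits (rad/s): [2.57, 2.57, 3.14, 3.14, 3.14, 3.14].

### API

Orientations are given as [roll, pitch, yaw] about the fixed x, y, z axes, in that order (R = Rz(yaw) Ry(pitch) Rx(roll)).
In Python, from bench import status, eyes, bot gives the robot as it stands.
- The arm moves only by the tool step_arm, never from a script. Its argument "targets" is a list of rows, each a list of 7 numbers: the shift along the tool's x, y, z in mm, then the turn, a rotation vector about the tool's x, y, z in degrees, then the gripper command: -1 is shut, 1 is fully open, values between are in proportion. A call has 1 to 12 rows; each row shifts and turns the pose as measured when the row begins, along the tool's axes as they then stand; what a row does not reach is not made up. A row lasts 1/12 s, in which the tool goes at most 41.7 mm and 7.16 degrees, less where a joint would pass 70% of its speed; a pose out of reach is approached as far as the arm can. A call with a gripper value outside its range is refused whole. The fingers move at their own pace and stop on an object; the grip force is fixed at half the most. Time passes only in rows, so rows that do not move let the fingers close. It gives the time, the measured TCP pose, the force and the opening at its end, in the units of the state.
- status.get_obs(): the state, without advancing time (a new reading comes with each control period).
- eyes.read_camera(name): name is "side" or "top" or "wrist"; returns a dict with "pixels" (400x640x3 uint8, red, green, blue), "fov_y" (degrees; the focal length in pixels is half the picture's height over the tangent of half this angle, whatever the lens; pixels are square), "cx", "cy" (the principal point, pixels), "rvec" (rotation vector, rad) and "tvec" (3), from world to camera coordinates, as OpenCV has them. Camera axes: x right, y down, z forward; pixel columns grow to the right and rows downward; lengths in m; the calibration is good to about 2 mm. A picture is of the moment at which its call begins. There is no depth.
- bot.job_done(): hands the job in, once; it reports no verdict.
The state is a dict: "time_s": time; "joint_positions": joint angles; "qd": joint speeds; "joint_torque": joint torques, N m; "position": TCP position; "tool_rot": TCP orientation; "contact_force": force on the tool from outside, world axes, zero at the start; "wrist_torque": the same for the moment, N m; "width": finger opening in m.
Only numpy, scipy, OpenCV 4.12 (cv2) and the standard library are available. Lean on these libraries where they do the work, as an engineer would, in place of code of your own. Each camera call takes 0.05 s, during which the arm holds its last target.

## Working session

There is one attempt and no reset: what is moved stays moved. The work goes in short steps, Python scripts to look and compute and a tool call to move; the robot and the scene stay as the last step left them, time stands still between calls to the robot, and variables do not carry over. Pictures are saved under pics/ and viewed, and the job is handed in when it is done.

Besides the shell and the picture viewer there is one more tool, called after "Call:" as name(argument=value, ...), one argument or row to a line, values as JSON. step_arm: Moves the arm, as the interface text tells. Its arguments: {"type":"object","properties":{"targets":{"type":"array"}},"required":["targets"]}

```bash
mkdir -p pics; ls; python3 - <<'E'
from bench import status, eyes
import cv2
print(status.get_obs())
for n in ("side","top","wrist"):
    c=eyes.read_camera(n); cv2.imwrite(f"pics/{n}0.png",c["pixels"][:,:,::-1])
    print(n,{k:v for k,v in c.items() if k!="pixels"})
E
```

```text
pics
{'time_s': 0.0, 'joint_positions': array([-1.19061172e+00,  1.24515884e-01,  1.65165966e+00, -1.59398246e-07,
        1.36750671e+00, -8.26052942e-02]), 'qd': array([ 6.73564346e-05, -1.27344414e-03,  1.54526976e-03,  1.28580506e-03,
        5.79376084e-05, -2.76372854e-05]), 'joint_torque': array([ 8.38354572e-04, -4.23618650e+01, -3.65450835e+01, -9.53215704e-05,
        6.99560973e-03,  7.95007452e-06]), 'position': array([ 0.28993514, -0.58107628,  0.23005452]), 'tool_rot': array([-3.14142039e+00,  2.08248991e-03, -1.10800622e+00]), 'contact_force': array([ 0.06865665,  1.02890329, -0.57451468]), 'wrist_torque': array([-0.01517177, -0.02532637,  0.01592105]), 'width': 0.08547032926571622}
side {'fov_y': 57.54584431090368, 'cx': 317.9746124183952, 'cy': 196.5931042738271, 'rvec': array([ 2.41541914, -0.05080923,  0.03049235]), 'tvec': array([-0.53273871,  0.09396792,  0.90385995])}
top {'fov_y': 47.39651695216116, 'cx': 310.12303091217444, 'cy': 203.55553396095533, 'rvec': array([ 2.18740897, -2.14126496,  0.14020851]), 'tvec': array([-0.00870006,  0.54271582,  1.03957367])}
wrist {'fov_y': 65.77328870154477, 'cx': 322.64875288317717, 'cy': 195.65729490303391, 'rvec': array([-2.44486057,  1.51274251,  0.23471628]), 'tvec': array([-0.64983235, -0.03834003,  0.379436  ])}
```

View pics/side0.png

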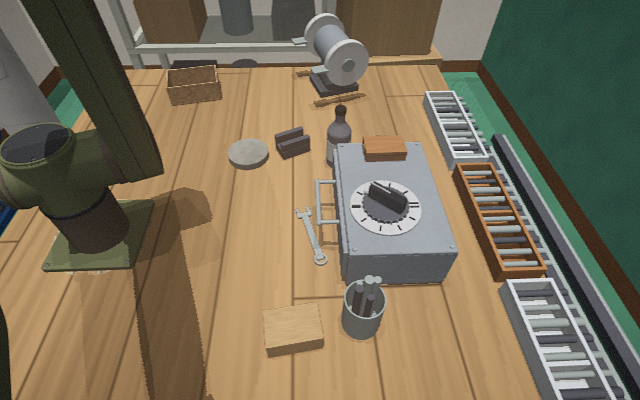

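View pics/top0.png

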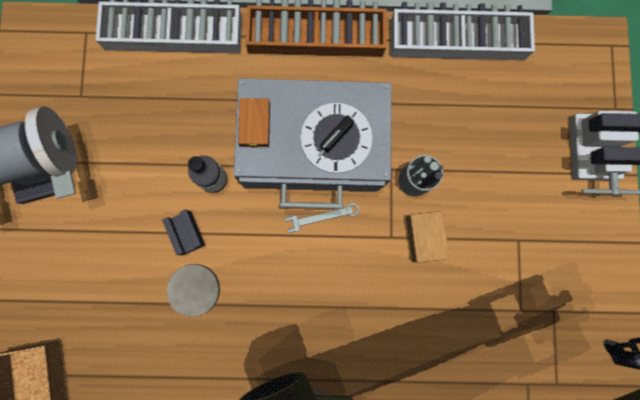

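View pics/wrist0.png

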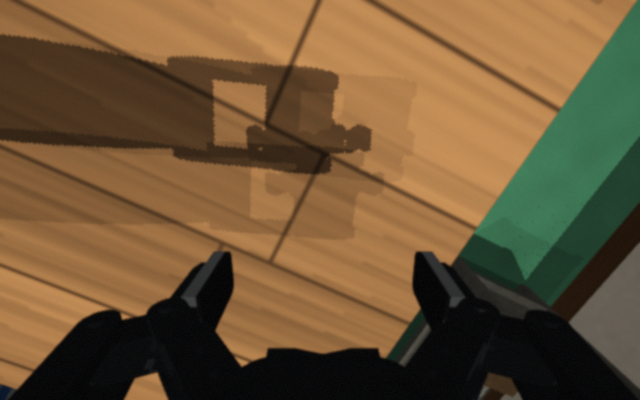

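The side view shows the dial near (386,205), the handle at x≈318–335 and the cup near (362,305). In the top view the dial is near (337,137), the handle bar near y≈207 and the cup at (421,175). I'll enlarge these.

```bash
python3 - <<'E'
import cv2
t=cv2.imread("pics/top0.png"); cv2.imwrite("pics/topc.png",cv2.resize(t[70:220,230:400],None,fx=4,fy=4,interpolation=cv2.INTER_CUBIC)[:600])
s=cv2.imread("pics/side0.png"); cv2.imwrite("pics/sidec.png",cv2.resize(s[130:290,300:460],None,fx=3.75,fy=3.75,interpolation=cv2.INTER_CUBIC))
E
```

```text
(no output)
```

View pics/topc.png

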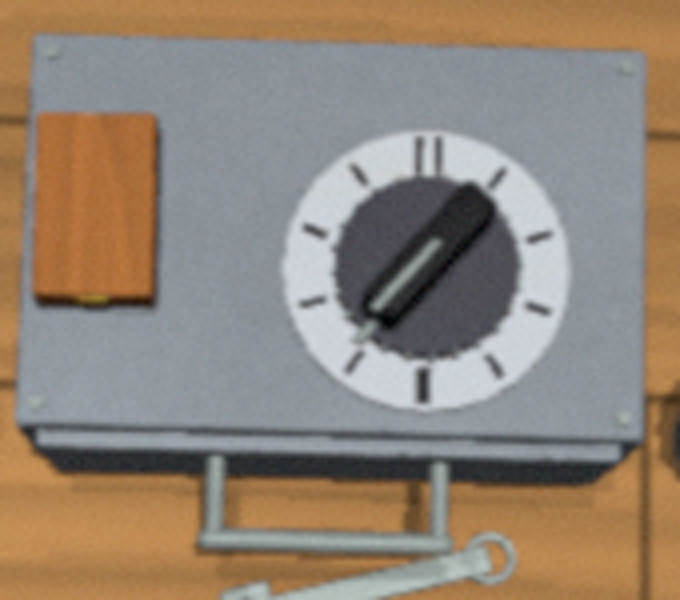

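View pics/sidec.png

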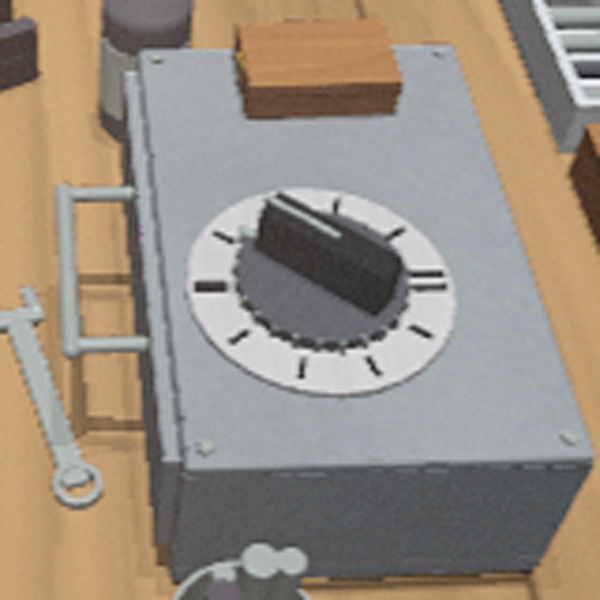

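```bash
cat > h.py <<'E'
import numpy as np, cv2
from bench import status, eyes
def cam(n):
    c=eyes.read_camera(n);f=200/np.tan(np.radians(c["fov_y"]/2))
    K=np.array([[f,0,c["cx"]],[0,f,c["cy"]],[0,0,1]]);R=cv2.Rodrigues(c["rvec"])[0]
    return c["pixels"][:,:,::-1].copy(),K,R,c["tvec"],c
def onz(u,v,z,K,R,t):
    d=R.T@np.linalg.solve(K,[u,v,1.]);o=-R.T@t
    return (o+d*(z-o[2])/d[2])
def tri(p):
    A=[];b=[]
    for (u,v,K,R,t) in p:
        d=R.T@np.linalg.solve(K,[u,v,1.]);d/=np.linalg.norm(d);P=np.eye(3)-np.outer(d,d);A.append(P);b.append(P@(-R.T@t))
    return np.linalg.lstsq(np.vstack(A),np.hstack(b),rcond=None)[0]
def proj(X,K,R,t):
    p=K@(R@np.asarray(X)+t);return p[:2]/p[2]
E
python3 - <<'E'
from h import *
_,K,R,t,_=cam("top"); _,K2,R2,t2,_=cam("side")
T=lambda u,v:(230+(u+.5)/4-.5,70+(v+.5)/4-.5)
S=lambda u,v:(300+(u+.5)/3.75-.5,130+(v+.5)/3.75-.5)
print("cam tops",-R.T@t,-R2.T@t2)
for nm,(u,v),z in [("c1",(36,36),.13),("c2",(646,52),.13),("c3",(640,440),.13),("c4",(20,425),.13),("plate",(427,269),.135),("m0",(428,155),.135),("m5",(423,385),.135),
 ("h1",(205,540),.098),("h2",(448,544),.098),("nose",(358,342),.148),("bartip",(378,313),.179),("barend",(480,196),.179),("strip0",(436,242),.179),("case",(96,205),.16)]:
    print("T",nm,onz(*T(u,v),z,K,R,t).round(4))
for nm,(u,v),z in [("plate",(322,291),.135),("m0",(430,280),.135),("m5",(210,286),.135),("h1",(63,188),.098),("h2",(72,350),.098),("strip0",(338,236),.179),("striptip",(275,200),.179),("nose",(242,230),.148)]:
    print("S",nm,onz(*S(u,v),z,K2,R2,t2).round(4))
for nm,(u,v),z in [("bottle",(207,175),.1),("cup",(421,175),.1),("vblock",(184,233),.05),("carton",(428,236),.05),("cup base z",(414,180),.0),("case",(254,121),.16)]:
    print("T",nm,onz(u,v,z,K,R,t).round(3))
E
```

```text
cam tops [0.41494281 0.01217065 1.09681535] [ 0.50229881 -0.55288948  0.74270616]
T c1 [0.8051 0.1671 0.13  ]
T c2 [ 0.8044 -0.1699  0.13  ]
T c3 [ 0.5868 -0.1665  0.13  ]
T c4 [0.5874 0.1672 0.13  ]
T plate [ 0.6771 -0.0501  0.135 ]
T m0 [ 0.7409 -0.0497  0.135 ]
T m5 [ 0.6132 -0.0488  0.135 ]
T h1 [0.5311 0.0679 0.098 ]
T h2 [ 0.5318 -0.0662  0.098 ]
T nose [ 0.6329 -0.0131  0.148 ]
T bartip [ 0.6413 -0.0223  0.179 ]
T barend [ 0.7046 -0.0742  0.179 ]
T strip0 [ 0.6796 -0.0517  0.179 ]
T case [0.7008 0.127  0.16  ]
S plate [ 0.6772 -0.0509  0.135 ]
S m0 [ 0.7419 -0.045   0.135 ]
S m5 [ 0.6125 -0.0446  0.135 ]
S h1 [0.532  0.0741 0.098 ]
S h2 [ 0.5317 -0.06    0.098 ]
S strip0 [ 0.6802 -0.0478  0.179 ]
S striptip [ 0.649  -0.0188  0.179 ]
S nose [ 0.634  -0.0131  0.148 ]
T bottle [0.593 0.233 0.1  ]
T cup [ 0.604 -0.242  0.1  ]
T vblock [0.466 0.29  0.05 ]
T carton [ 0.471 -0.27   0.05 ]
T cup base z [ 0.61 -0.25  0.  ]
T case [0.701 0.126 0.16 ]
```

The chest yaw is about 0, the dial is at (0.677, −0.050), the pointer is near 6.1 and the handle is at (0.531, 0.003). I'll move over the dial, rising first.

Call:
step_arm(
  targets=[
    [-15,-29,-10,0,0,0,1],
    [-15,-29,-10,0,0,0,1],
    [-15,-29,-10,0,0,0,1],
    [-15,-29,-10,0,0,0,1],
    [-15,-29,-10,0,0,0,1],
    [-15,-29,0,0,0,0,1],
    [-15,-29,0,0,0,0,1],
    [-15,-29,0,0,0,0,1],
    [-15,-29,0,0,0,0,1],
    [-15,-29,0,0,0,0,1],
    [-15,-29,0,0,0,0,1],
    [-15,-29,0,0,0,0,1],
  ],
)

```text
time_s: 1.25
position: [0.5273, -0.2563, 0.2817]
tool_rot: [-3.141, 0.002, -1.121]
contact_force: [0.9, -0.3, -0.3]
width: 0.0855
```

Call:
step_arm(
  targets=[
    [-15,-28,0,0,0,0,1],
    [-15,-28,0,0,0,0,1],
    [-15,-28,0,0,0,0,1],
    [-15,-28,0,0,0,0,1],
    [-15,-28,0,0,0,0,1],
    [-15,-28,0,0,0,0,1],
    [-14,-26,0,0,0,0,1],
    [-8,-15,0,0,0,0,1],
    [0,0,0,0,0,7,1],
    [0,0,0,0,0,7,1],
    [0,0,0,0,0,7,1],
    [0,0,0,0,0,7,1],
  ],
)

```text
time_s: 2.25
position: [0.675, -0.0441, 0.2792]
tool_rot: [3.139, 0.004, -1.615]
contact_force: [0.9, 0.2, 0.4]
width: 0.0854
```

Call:
step_arm(
  targets=[
    [0,0,0,0,0,7,1],
    [0,0,0,0,0,7,1],
    [0,0,0,0,0,7,1],
    [0,0,0,0,0,7,1],
    [0,0,0,0,0,7,1],
    [0,0,0,0,0,0,1],
  ],
)

```text
time_s: 2.75
position: [0.6745, -0.0432, 0.2772]
tool_rot: [3.135, 0.0, -2.243]
contact_force: [-0.5, 1.0, 0.8]
width: 0.0849
```

```bash
cat > shot.py <<'E'
import sys
from h import *
o=status.get_obs(); print({k:np.round(o[k],4).tolist() for k in("time_s","position","tool_rot","joint_positions","width","contact_force")})
for n in sys.argv[2:]:
    im=cam(n)[0]; cv2.imwrite(f"pics/{n}{sys.argv[1]}.png",im)
E
python3 shot.py 1 wrist top
```

```text
{'time_s': 2.75, 'position': [0.6745, -0.0432, 0.2772], 'tool_rot': [3.1347, 0.0002, -2.2432], 'joint_positions': [-0.1448, 0.1599, 1.5337, 0.0036, 1.4539, 2.0979], 'width': 0.0849, 'contact_force': [-0.5117, 1.042, 0.7599]}
```

View pics/wrist1.png

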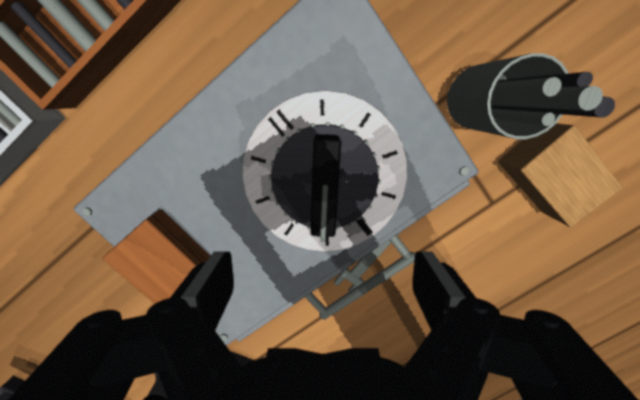

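The wrist picture shows the dial plate centred near (325,171), with the bar almost square to the jaws. I'll enlarge it for the angle.

```bash
python3 - <<'E'
import cv2
t=cv2.imread("pics/wrist1.png"); cv2.imwrite("pics/wc.png",cv2.convertScaleAbs(cv2.resize(t[85:260,235:415],None,fx=3.4,fy=3.4,interpolation=cv2.INTER_CUBIC),alpha=1.8,beta=20))
E
```

```text
(no output)
```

View pics/wc.png

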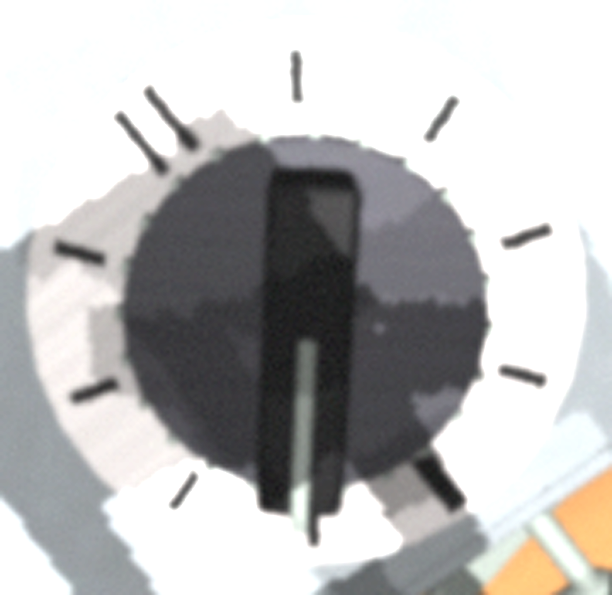

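```bash
python3 - <<'E'
from h import *
_,K,R,t,_=cam("wrist")
W=lambda u,v:(235+(u+.5)/3.4-.5,85+(v+.5)/3.4-.5)
P=lambda u,v,z:onz(*W(u,v),z,K,R,t)
c=P(306,310,.135);print("plate",c.round(4))
m0=P(157,130,.135);m5=P(440,484,.135);print("chest yaw",np.degrees(np.arctan2(*(m0-m5)[1::-1])))
s0=P(310,342,.179);s1=P(300,515,.179);print("strip",s0.round(4),s1.round(4),np.degrees(np.arctan2(*(s1-s0)[1::-1])))
a=P(314,180,.179);b=P(300,507,.179);print("bar",a.round(4),b.round(4),(a+b)/2,np.degrees(np.arctan2(*(b-a)[1::-1])))
E
```

```text
plate [ 0.6786 -0.0492  0.135 ]
chest yaw -0.403702339858221
strip [ 0.6808 -0.0518  0.179 ] [ 0.647  -0.0221  0.179 ] 138.736967899337
bar [ 0.7102 -0.0759  0.179 ] [ 0.6487 -0.0235  0.179 ] [ 0.67945359 -0.04968779  0.179     ] 139.5127455250588
```

Call:
step_arm(
  targets=[
    [1.5,-4,10,0,0,2,1],
    [1.5,-3,20,0,0,0,1],
    [0,0,20,0,0,0,1],
    [0,0,20,0,0,0,1],
    [0,0,15,0,0,0,1],
    [0,0,10,0,0,0,1],
    [0,0,10,0,0,0,1],
    [0,0,0,0,0,0,1],
  ],
)

```text
time_s: 3.57
position: [0.6796, -0.0502, 0.171]
tool_rot: [3.14, 0.003, -2.258]
contact_force: [-0.1, 0.3, 0.1]
width: 0.0855
```

Call:
step_arm(
  targets=[
    [0.5,1,10,0,0,1,1],
    [0,0,9,0,0,0,1],
    [0,0,0,0,0,0,1],
  ],
)

```text
time_s: 3.82
position: [0.6795, -0.0499, 0.1521]
tool_rot: [-3.14, 0.005, -2.276]
contact_force: [-0.1, 0.3, -0.7]
width: 0.0855
```

```bash
python3 shot.py 2 wrist side top
```

```text
{'time_s': 3.8167, 'position': [0.6795, -0.0499, 0.1521], 'tool_rot': [-3.1405, 0.0049, -2.2762], 'joint_positions': [-0.1536, 0.2458, 1.6472, 0.0038, 1.2451, 2.1215], 'width': 0.0855, 'contact_force': [-0.0554, 0.2509, -0.7248]}
```

View pics/wrist2.png

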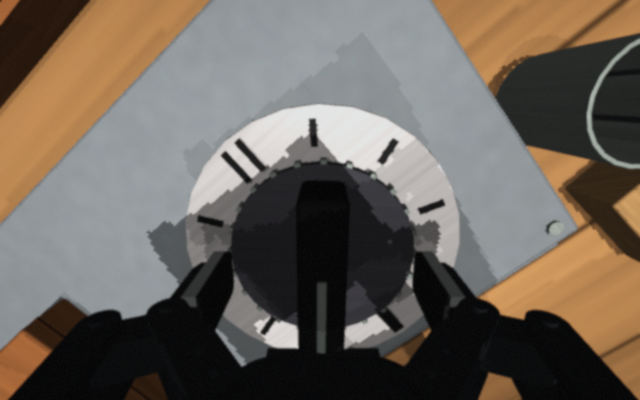

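View pics/side2.png

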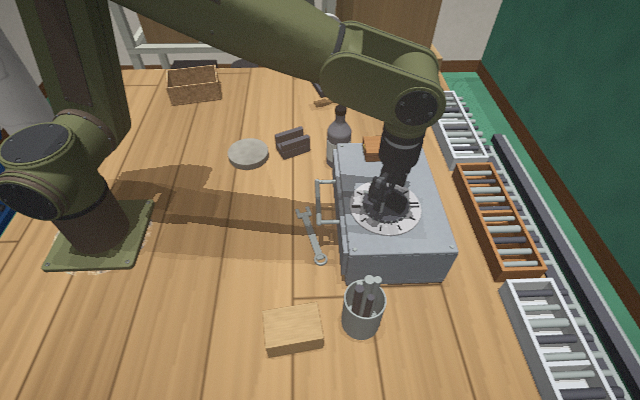

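The fingers straddle the bar (wrist picture: bar at x≈322, pads at 228 and 418). I'll close them.

Call:
step_arm(
  targets=[
    [0,0,0,0,0,0,-1],
    [0,0,0,0,0,0,-1],
    [0,0,0,0,0,0,-1],
    [0,0,0,0,0,0,-1],
    [0,0,0,0,0,0,-1],
    [0,0,0,0,0,0,-1],
    [0,0,0,0,0,0,-1],
    [0,0,0,0,0,0,-1],
  ],
)

```text
time_s: 4.63
position: [0.6819, -0.0512, 0.1585]
tool_rot: [-3.133, 0.008, -2.276]
contact_force: [0.1, -0.6, -0.6]
width: 0.0204
```

Closing swung the fingertips down onto the skirt, which lifted the tool 6 mm and slid it about 4 mm along the bar. I'll reopen, recentre slightly higher and close again.

Call:
step_arm(
  targets=[
    [0,0,-2,0,0,0,0],
    [0,0,0,0,0,0,0],
    [0,0,0,0,0,0,0],
    [0,4,0,0,0,0,0],
    [0,0,0,0,0,0,0],
  ],
)

```text
time_s: 5.05
position: [0.679, -0.0477, 0.1603]
tool_rot: [-3.133, 0.009, -2.276]
contact_force: [0.2, -0.0, -0.3]
width: 0.0427
```

Call:
step_arm(
  targets=[
    [1.5,0,0,0,0,0,0],
    [0,0,0,0,0,0,-1],
    [0,0,0,0,0,0,-1],
    [0,0,0,0,0,0,-1],
    [0,0,0,0,0,0,-1],
    [0,0,0,0,0,0,-1],
  ],
)

```text
time_s: 5.55
position: [0.6782, -0.0481, 0.1609]
tool_rot: [-3.132, 0.011, -2.275]
contact_force: [0.8, -0.5, -0.5]
width: 0.0206
```

Call:
step_arm(
  targets=[
    [0,0,0,0,0,-3,-1],
    [0,0,0,0,0,-5,-1],
    [0,0,0,0,0,-5,-1],
    [0,0,0,0,0,-5,-1],
    [0,0,0,0,0,-5,-1],
    [0,0,0,0,0,0,-1],
  ],
)

```text
time_s: 6.05
position: [0.6785, -0.0476, 0.1609]
tool_rot: [-3.129, 0.008, -1.857]
contact_force: [-0.1, -0.1, 0.4]
width: 0.0204
```

```bash
python3 shot.py 3 wrist top
```

```text
{'time_s': 6.05, 'position': [0.6785, -0.0476, 0.1609], 'tool_rot': [-3.1294, 0.0077, -1.8569], 'joint_positions': [-0.1514, 0.2304, 1.6501, 0.0063, 1.2479, 1.7036], 'width': 0.0204, 'contact_force': [-0.1249, -0.1073, 0.3564]}
```

View pics/wrist3.png

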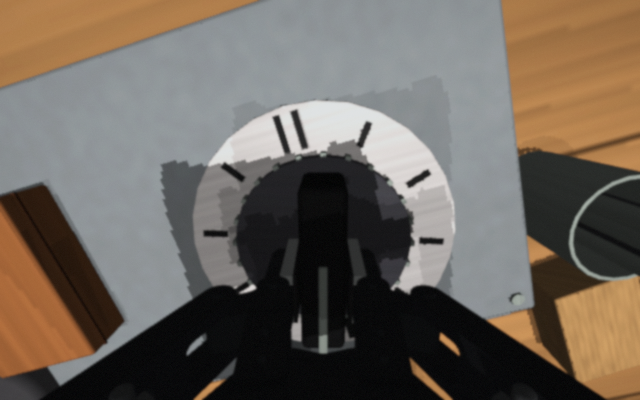

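The bar (x≈322, still aligned with the tool) is turning with the gripper. I'll carry on left to 2, which is tool yaw +0.31.

Call:
step_arm(
  targets=[
    [0,0,0,0,0,-6,-1],
    [0,0,0,0,0,-6,-1],
    [0,0,0,0,0,-6,-1],
    [0,0,0,0,0,-6,-1],
    [0,0,0,0,0,-6,-1],
    [0,0,0,0,0,-6,-1],
    [0,0,0,0,0,-6,-1],
    [0,0,0,0,0,-6,-1],
    [0,0,0,0,0,-6,-1],
    [0,0,0,0,0,-6,-1],
    [0,0,0,0,0,-6,-1],
    [0,0,0,0,0,-6,-1],
  ],
)

```text
time_s: 7.15
position: [0.6778, -0.046, 0.1609]
tool_rot: [-3.126, -0.002, -0.577]
contact_force: [1.5, 0.8, 0.3]
width: 0.0204
```

Call:
step_arm(
  targets=[
    [0,0,0,0,0,-6,-1],
    [0,0,0,0,0,-6,-1],
    [0,0,0,0,0,-6,-1],
    [0,0,0,0,0,-6,-1],
    [0,0,0,0,0,-6,-1],
    [0,0,0,0,0,-6,-1],
    [0,0,0,0,0,-6,-1],
    [0,0,0,0,0,-4,-1],
    [0,0,0,0,0,0,-1],
  ],
)

```text
time_s: 7.9
position: [0.6766, -0.046, 0.1609]
tool_rot: [-3.13, -0.006, 0.248]
contact_force: [2.4, 0.7, -0.1]
width: 0.0205
```

```bash
python3 shot.py 4 wrist top
```

```text
{'time_s': 7.9, 'position': [0.6766, -0.046, 0.1609], 'tool_rot': [-3.1303, -0.0065, 0.2477], 'joint_positions': [-0.1522, 0.2325, 1.6476, 0.0135, 1.2599, -0.4041], 'width': 0.0205, 'contact_force': [2.3853, 0.6734, -0.085]}
```

View pics/wrist4.png

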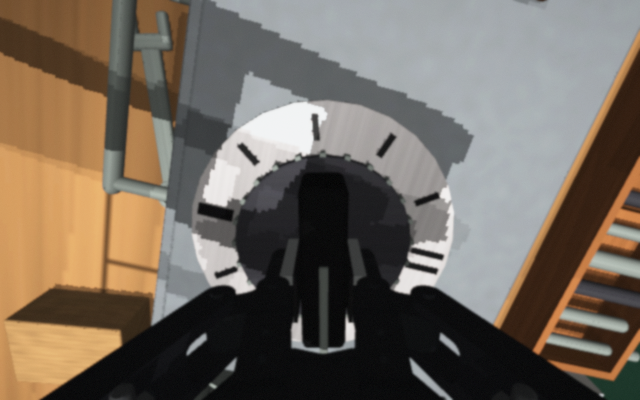

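The wide mark 5 is at (215,212), 0 at (427,262), and mark 7 stands opposite at (316,127). The pointer is on about 2, some 3° short, so I'll trim that and rest.

Call:
step_arm(
  targets=[
    [0,0,0,0,0,-3,-1],
    [0,0,0,0,0,0,-1],
    [0,0,0,0,0,0,-1],
    [0,0,0,0,0,0,-1],
    [0,0,0,0,0,0,-1],
    [0,0,0,0,0,0,-1],
    [0,0,0,0,0,0,-1],
    [0,0,0,0,0,0,-1],
  ],
)

```text
time_s: 8.67
position: [0.6766, -0.046, 0.1609]
tool_rot: [-3.131, -0.006, 0.287]
contact_force: [2.1, -0.0, 0.3]
width: 0.0207
```

```bash
python3 shot.py 5 wrist; python3 - <<'E'
import cv2
t=cv2.imread("pics/wrist5.png"); cv2.imwrite("pics/wc5.png",cv2.convertScaleAbs(cv2.resize(t[90:360,180:470],None,fx=2.2,fy=2.2,interpolation=cv2.INTER_CUBIC),alpha=2,beta=30))
E
```

```text
{'time_s': 8.6667, 'position': [0.6766, -0.046, 0.1609], 'tool_rot': [-3.1311, -0.0061, 0.2869], 'joint_positions': [-0.1519, 0.2328, 1.6474, 0.0127, 1.2604, -0.4427], 'width': 0.0207, 'contact_force': [2.0752, -0.0442, 0.3239]}
```

View pics/wc5.png

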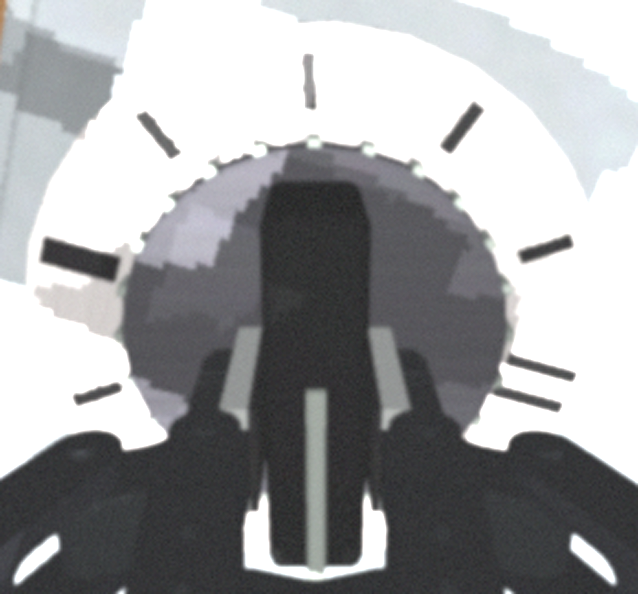

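The pointer stands opposite mark 7 (309,82), so it is on 2, and it has rested about 0.6 s. Now right to 4, tool yaw about −0.95.

Call:
step_arm(
  targets=[
    [0,0,0,0,0,6,-1],
    [0,0,0,0,0,6,-1],
    [0,0,0,0,0,6,-1],
    [0,0,0,0,0,6,-1],
    [0,0,0,0,0,6,-1],
    [0,0,0,0,0,6,-1],
    [0,0,0,0,0,6,-1],
    [0,0,0,0,0,6,-1],
    [0,0,0,0,0,6,-1],
    [0,0,0,0,0,6,-1],
    [0,0,0,0,0,6,-1],
    [0,0,0,0,0,2,-1],
  ],
)

```text
time_s: 9.72
position: [0.6782, -0.0464, 0.1609]
tool_rot: [-3.126, 0.006, -0.964]
contact_force: [0.3, 1.0, 1.0]
width: 0.0207
```

Call:
step_arm(
  targets=[
    [0,0,0,0,0,0,-1],
    [0,0,0,0,0,0,-1],
  ],
)

```text
time_s: 9.88
position: [0.6782, -0.0464, 0.1609]
tool_rot: [-3.125, 0.006, -0.965]
contact_force: [1.0, 0.3, 0.5]
width: 0.0203
```

-0.965 rad is −55.3°, one degree from 4. I'll rest there and check the picture.

Call:
step_arm(
  targets=[
    [0,0,0,0,0,0,-1],
    [0,0,0,0,0,0,-1],
    [0,0,0,0,0,0,-1],
    [0,0,0,0,0,0,-1],
    [0,0,0,0,0,0,-1],
  ],
)

```text
time_s: 10.3
position: [0.6782, -0.0464, 0.1609]
tool_rot: [-3.125, 0.006, -0.963]
contact_force: [0.3, 0.7, 1.0]
width: 0.0204
```

```bash
python3 shot.py 6 wrist; python3 - <<'E'
import cv2
t=cv2.imread("pics/wrist6.png"); cv2.imwrite("pics/wc6.png",cv2.convertScaleAbs(cv2.resize(t[90:360,180:470],None,fx=2.2,fy=2.2,interpolation=cv2.INTER_CUBIC),alpha=2,beta=30))
E
```

```text
{'time_s': 10.3, 'position': [0.6782, -0.0464, 0.1609], 'tool_rot': [-3.1249, 0.0062, -0.9633], 'joint_positions': [-0.1537, 0.2323, 1.648, 0.0169, 1.2535, 0.8044], 'width': 0.0204, 'contact_force': [0.3303, 0.7319, 0.9921]}
```

View pics/wc6.png

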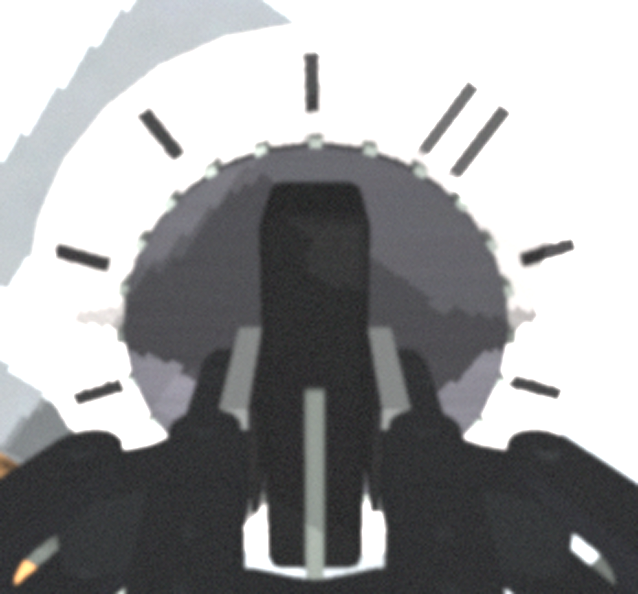

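Mark 9 stands opposite at (311,82), so the pointer is on 4. Now left to 3, tool yaw about −0.32.

Call:
step_arm(
  targets=[
    [0,0,0,0,0,-6,-1],
    [0,0,0,0,0,-6,-1],
    [0,0,0,0,0,-6,-1],
    [0,0,0,0,0,-6,-1],
    [0,0,0,0,0,-6,-1],
    [0,0,0,0,0,-5,-1],
    [0,0,0,0,0,0,-1],
    [0,0,0,0,0,0,-1],
    [0,0,0,0,0,0,-1],
    [0,0,0,0,0,0,-1],
    [0,0,0,0,0,0,-1],
    [0,0,0,0,0,0,-1],
  ],
)

```text
time_s: 11.35
position: [0.6775, -0.0459, 0.1609]
tool_rot: [-3.125, -0.001, -0.328]
contact_force: [1.4, 0.2, 0.6]
width: 0.0204
```

```bash
python3 shot.py 7 wrist; python3 - <<'E'
import cv2
t=cv2.imread("pics/wrist7.png"); cv2.imwrite("pics/wc7.png",cv2.convertScaleAbs(cv2.resize(t[90:360,180:470],None,fx=2.2,fy=2.2,interpolation=cv2.INTER_CUBIC),alpha=2,beta=30))
E
```

```text
{'time_s': 11.35, 'position': [0.6775, -0.0459, 0.1609], 'tool_rot': [-3.1246, -0.0014, -0.3283], 'joint_positions': [-0.1534, 0.2325, 1.6476, 0.0173, 1.2572, 0.1696], 'width': 0.0204, 'contact_force': [1.434, 0.2393, 0.6044]}
```

View pics/wc7.png

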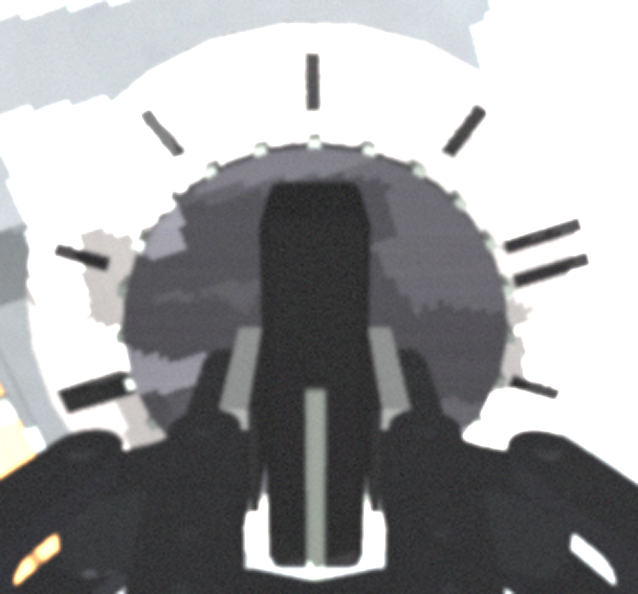

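Mark 8 is opposite at (313,82), so the pointer is on 3. I'll let go, rise, then square the tool up.

Call:
step_arm(
  targets=[
    [0,0,0,0,0,0,0.8],
    [0,0,0,0,0,0,0.8],
    [0,0,0,0,0,0,0.8],
    [0,0,0,0,0,0,0.8],
    [0,0,-15,0,0,0,0.8],
    [0,0,-25,0,0,0,0.8],
    [0,0,-25,0,0,0,0.8],
    [0,0,-20,0,0,0,0.8],
    [0,0,0,0,0,-6,0.8],
    [0,0,0,0,0,-6,0.8],
    [0,0,0,0,0,-6,0.8],
    [0,0,0,0,0,0,0.8],
  ],
)

```text
time_s: 12.4
position: [0.6775, -0.0481, 0.2593]
tool_rot: [-3.127, -0.014, -0.003]
contact_force: [-0.1, 0.1, 0.1]
width: 0.0767
```

Call:
step_arm(
  targets=[
    [-25,-8,0,0,0,0,0.3],
    [-25,-8,0,0,0,0,-0.2],
    [-25,-8,0,0,0,0,-0.2],
    [-25,-8,0,0,0,0,-0.2],
    [-25,-8,0,0,0,0,-0.2],
    [-20,-8,0,0,0,0,-0.2],
    [0,0,0,0,0,0,-0.2],
    [0,0,0,0,0,0,-0.2],
  ],
)

```text
time_s: 13.07
position: [0.5283, 0.0024, 0.2638]
tool_rot: [-3.127, -0.021, -0.027]
contact_force: [0.6, -0.6, -0.1]
width: 0.0341
```

```bash
python3 shot.py 8 wrist side top
```

```text
{'time_s': 13.0667, 'position': [0.5283, 0.0024, 0.2638], 'tool_rot': [-3.1272, -0.021, -0.0273], 'joint_positions': [-0.1056, -0.1805, 1.8938, 0.0162, 1.4085, -0.0809], 'width': 0.0341, 'contact_force': [0.6415, -0.5853, -0.1185]}
```

View pics/wrist8.png

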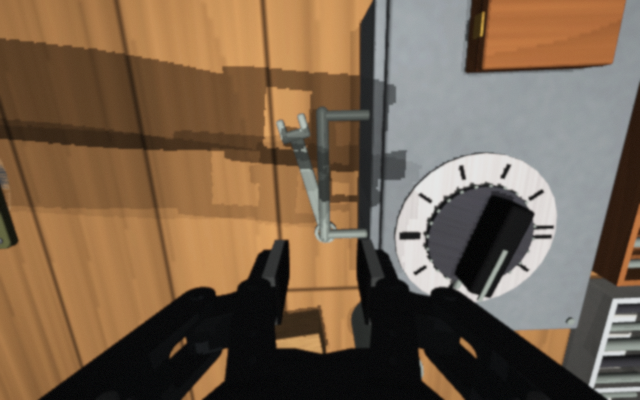

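View pics/side8.png

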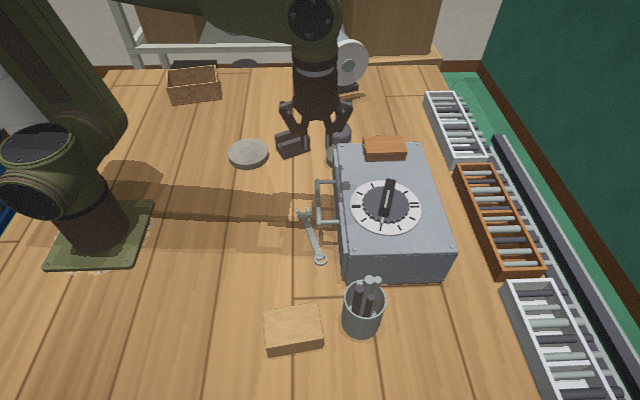

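The wrist picture shows the handle bar from (322,112) to (325,237), with the dial still pointing to 3. I'll work out the approach.

```bash
cat > to.py <<'E'
import sys
from h import *
from scipy.spatial.transform import Rotation as Ro
def go(p,yaw):
    o=status.get_obs();r=Ro.from_euler('xyz',o["tool_rot"]);d=Ro.from_euler('xyz',[np.pi,0,yaw])
    print("tool mm",(r.inv().apply(np.array(p)-o["position"])*1000).round(1),"deg",np.degrees((r.inv()*d).as_rotvec()).round(2))
if __name__=="__main__": go([float(a) for a in sys.argv[1:4]],float(sys.argv[4]))
E
python3 - <<'E'
from h import *
_,K,R,t,_=cam("wrist")
print(onz(322,112,.098,K,R,t),onz(325,237,.098,K,R,t))
E
python3 to.py .5315 .003 .26 -0.005
```

```text
[0.53426534 0.06768488 0.098     ] [ 0.53387443 -0.06310723  0.098     ]
tool mm [ 2.1 -1.2  3.1] deg [-0.82 -1.13 -1.23]
```

Call:
step_arm(
  targets=[
    [3,-1,0,-0.8,-1.1,-1.2,-0.2],
    [1,0,20,0,0,0,-0.2],
    [0,0,25,0,0,0,-0.2],
    [0,0,25,0,0,0,-0.2],
    [0,0,25,0,0,0,-0.2],
    [0,0,20,0,0,0,-0.2],
    [0,0,10,0,0,0,-0.2],
    [0,0,0,0,0,0,-0.2],
  ],
)

```text
time_s: 13.93
position: [0.5419, 0.0006, 0.1347]
tool_rot: [3.137, 0.001, -0.003]
contact_force: [-0.2, -0.1, 0.2]
width: 0.0341
```

```bash
python3 shot.py 9 wrist side; python3 to.py .5325 .003 .084 -0.005;python3 - <<'E'
import cv2
t=cv2.imread("pics/wrist9.png");s=cv2.imread("pics/side9.png")
cv2.imwrite("pics/sc9.png",cv2.resize(s[120:280,240:440],None,fx=3.6,fy=3.6,interpolation=cv2.INTER_CUBIC))
E
```

```text
{'time_s': 13.9333, 'position': [0.5419, 0.0006, 0.1347], 'tool_rot': [3.1369, 0.0012, -0.003], 'joint_positions': [-0.0955, -0.0328, 1.9805, -0.0051, 1.1945, -0.0905], 'width': 0.0341, 'contact_force': [-0.176, -0.0635, 0.2022]}
tool mm [-10.8  -2.7  53.3] deg [ 0.28 -0.17  0.11]
```

View pics/wrist9.png

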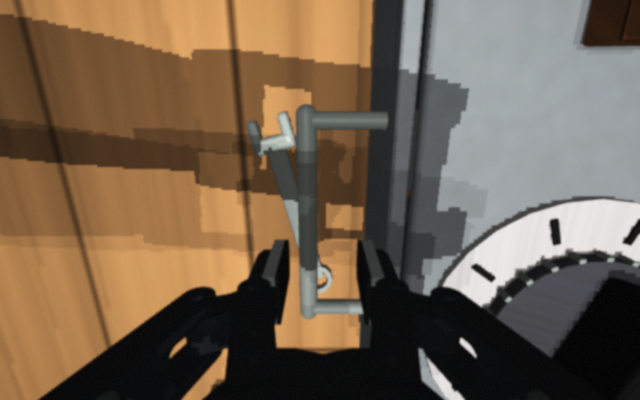

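View pics/sc9.png

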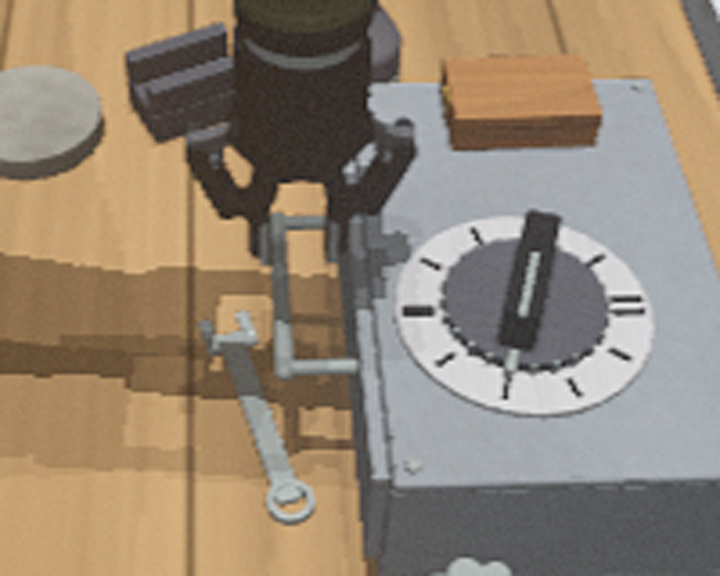

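The bar is at x≈307 in the wrist picture and the finger midline at 322, so the tool has drifted about 9 mm in x. I'll shift back before going down.

```bash
python3 - <<'E'
from h import *
_,K,R,t,_=cam("wrist")
print(onz(306,110,.098,K,R,t),onz(309,310,.098,K,R,t))
E
```

```text
[0.53465309 0.06999948 0.098     ] [ 0.53406096 -0.06415939  0.098     ]
```

Call:
step_arm(
  targets=[
    [-5,-2,0,0,0,0,-0.2],
    [-4,0,0,0,0,0,-0.2],
    [0,0,0,0,0,0,-0.2],
  ],
)

```text
time_s: 14.33
position: [0.5371, 0.0024, 0.1434]
tool_rot: [3.136, -0.013, -0.003]
contact_force: [0.5, 0.8, 0.4]
width: 0.0342
```

```bash
python3 shot.py 10; python3 to.py .5335 .003 .14 -0.005
```

```text
{'time_s': 14.3333, 'position': [0.5371, 0.0024, 0.1434], 'tool_rot': [3.1357, -0.0126, -0.0029], 'joint_positions': [-0.0929, -0.0614, 1.9927, -0.0051, 1.1973, -0.0882], 'width': 0.0342, 'contact_force': [0.4796, 0.7847, 0.4061]}
tool mm [-3.7 -0.6  3.3] deg [ 0.34 -0.72  0.12]
```

Call:
step_arm(
  targets=[
    [-4,-0.5,3,0.3,-0.7,0,-0.2],
    [0,0,0,0,0,0,-0.2],
  ],
)

```text
time_s: 14.5
position: [0.5335, 0.003, 0.1424]
tool_rot: [3.141, -0.003, -0.003]
contact_force: [-1.1, -1.1, 0.5]
width: 0.0343
```

Call:
step_arm(
  targets=[
    [0,0,8,0,0,0,-0.2],
    [0,0,8,0,0,0,-0.2],
    [0,0,8,0,0,0,-0.2],
    [0,0,0,0,0,0,-0.2],
  ],
)

```text
time_s: 14.83
position: [0.534, 0.0029, 0.1172]
tool_rot: [3.141, -0.006, -0.003]
contact_force: [0.6, -0.4, -1.0]
width: 0.0342
```

Call:
step_arm(
  targets=[
    [0,0,8,0,0,0,-0.2],
    [0,0,8,0,0,0,-0.2],
    [0,0,8,0,0,0,-0.2],
    [0,0,8,0,0,0,-0.2],
    [0,0,0,0,0,0,-0.2],
  ],
)

```text
time_s: 15.25
position: [0.533, 0.0029, 0.0797]
tool_rot: [3.141, -0.002, -0.003]
contact_force: [0.2, 0.4, 0.4]
width: 0.0342
```

```bash
python3 shot.py 11 wrist side;python3 - <<'E'
import cv2
s=cv2.imread("pics/side11.png")
cv2.imwrite("pics/sc11.png",cv2.resize(s[130:260,270:430],None,fx=4.5,fy=4.5,interpolation=cv2.INTER_CUBIC))
E
```

```text
{'time_s': 15.25, 'position': [0.533, 0.0029, 0.0797], 'tool_rot': [3.1411, -0.002, -0.003], 'joint_positions': [-0.0951, 0.0116, 2.0385, -0.0003, 1.0894, -0.092], 'width': 0.0342, 'contact_force': [0.1787, 0.4407, 0.3878]}
```

View pics/wrist11.png

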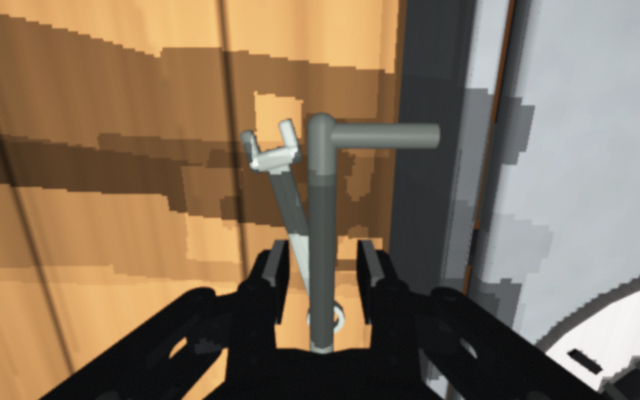

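View pics/sc11.png

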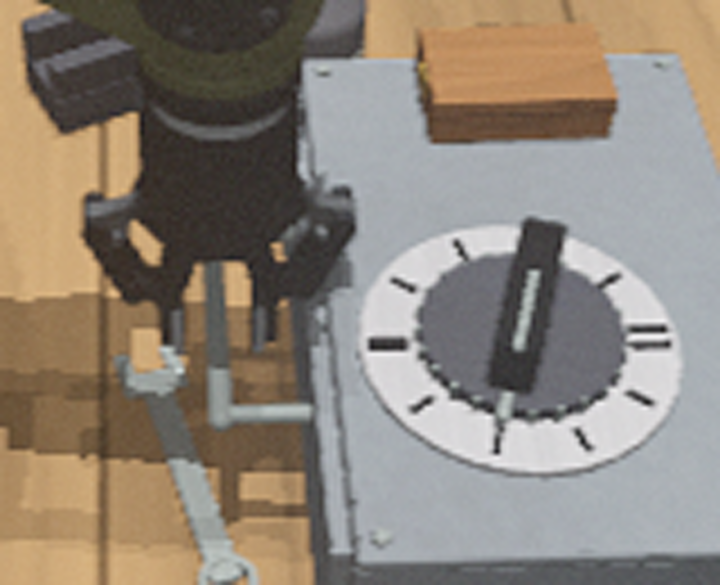

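The bar (x≈322) is midway between the pads with no contact. I'll grip it.

Call:
step_arm(
  targets=[
    [0,0,0,0,0,0,-1],
    [0,0,0,0,0,0,-1],
    [0,0,0,0,0,0,-1],
    [0,0,0,0,0,0,-1],
    [0,0,0,0,0,0,-1],
  ],
)

```text
time_s: 15.77
position: [0.5323, 0.0028, 0.0819]
tool_rot: [3.141, 0.001, -0.003]
contact_force: [0.7, -0.4, -2.4]
width: 0.0097
```

Gripped (bar 12 mm, reading 9.7). I'll pull slowly along −x.

Call:
step_arm(
  targets=[
    [-4,0,0,0,0,0,-1],
    [-6,0,0,0,0,0,-1],
    [-8,0,0,0,0,0,-1],
    [-8,0,0,0,0,0,-1],
    [-8,0,0,0,0,0,-1],
  ],
)

```text
time_s: 16.18
position: [0.4979, 0.003, 0.0819]
tool_rot: [3.141, -0.004, -0.003]
contact_force: [3.1, 0.1, -2.8]
width: 0.0098
```

Call:
step_arm(
  targets=[
    [-8,0,0,0,0,0,-1],
    [-8,0,0,0,0,0,-1],
    [-8,0,0,0,0,0,-1],
    [-8,0,0,0,0,0,-1],
    [-7,0,0,0,0,0,-1],
    [-5,0,0,0,0,0,-1],
    [-3,0,0,0,0,0,-1],
  ],
)

```text
time_s: 16.77
position: [0.4474, 0.0033, 0.082]
tool_rot: [3.141, -0.017, -0.004]
contact_force: [27.7, 1.4, -25.9]
width: 0.0099
```

Call:
step_arm(
  targets=[
    [-3,0,0,0,0,0,-1],
    [-3,0,0,0,0,0,-1],
    [-3,0,0,0,0,0,-1],
  ],
)

```text
time_s: 17.02
position: [0.448, 0.0033, 0.0819]
tool_rot: [3.141, -0.051, -0.006]
contact_force: [20.7, 1.3, -17.2]
width: 0.0097
```

The drawer is at its stop (20+ N, travel 84 mm). I'll let go.

Call:
step_arm(
  targets=[
    [0,0,0,0,0,0,-0.2],
    [0,0,0,0,0,0,-0.2],
    [0,0,0,0,0,0,-0.2],
  ],
)

```text
time_s: 17.27
position: [0.448, 0.0031, 0.083]
tool_rot: [3.141, -0.053, -0.005]
contact_force: [-0.1, -0.3, 0.7]
width: 0.034
```

```bash
python3 shot.py 12 wrist;python3 to.py .4475 .003 .082 -0.005
```

```text
{'time_s': 17.2667, 'position': [0.448, 0.0031, 0.083], 'tool_rot': [3.1409, -0.0529, -0.0054], 'joint_positions': [-0.1163, -0.23, 2.2521, 0.0059, 1.0669, -0.1137], 'width': 0.034, 'contact_force': [-0.0601, -0.2714, 0.6939]}
tool mm [-0.6  0.1  1. ] deg [ 0.04 -3.04 -0.02]
```

View pics/wrist12.png

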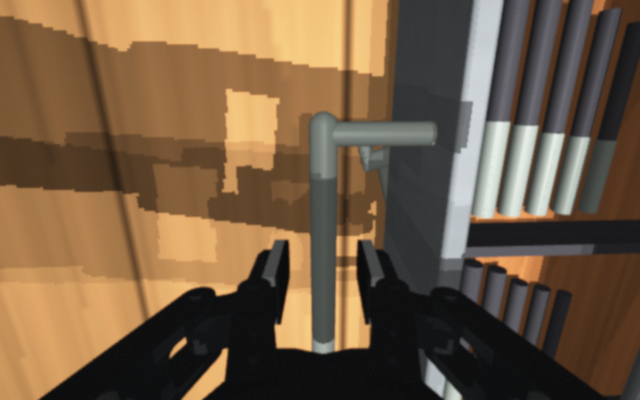

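The drawer is open, showing the drills, and the bar (x≈323) is clear midway between the pads. I'll rise straight along the tool axis.

Call:
step_arm(
  targets=[
    [0,0,-6,0,0,0,-0.2],
    [0,0,-8,0,0,0,-0.2],
    [0,0,-8,0,0,0,-0.2],
    [0,0,-10,0,0,0,-0.2],
    [0,0,-15,0,0,0,-0.2],
    [0,0,-20,0,0,0,-0.2],
    [0,0,-25,0,0,0,-0.2],
    [0,0,-25,0,0,0,-0.2],
    [0,0,-25,0,0,0,-0.2],
    [0,0,-10,0,0,0,-0.2],
    [0,0,0,0,0,0,-0.2],
    [0,0,0,0,0,0,-0.2],
  ],
)

```text
time_s: 18.32
position: [0.4385, 0.0032, 0.2516]
tool_rot: [3.14, -0.058, -0.005]
contact_force: [0.1, 0.1, -0.7]
width: 0.0338
```

```bash
python3 shot.py 13 side top wrist;python3 - <<'E'
import cv2
s=cv2.imread("pics/side13.png")
cv2.imwrite("pics/sc13.png",cv2.resize(s[60:360,200:470],None,fx=2,fy=2,interpolation=cv2.INTER_CUBIC))
E
```

```text
{'time_s': 18.3167, 'position': [0.4385, 0.0032, 0.2516], 'tool_rot': [3.1399, -0.0576, -0.0049], 'joint_positions': [-0.1182, -0.4227, 2.103, 0.0048, 1.4038, -0.1139], 'width': 0.0338, 'contact_force': [0.1202, 0.0766, -0.671]}
```

View pics/sc13.png

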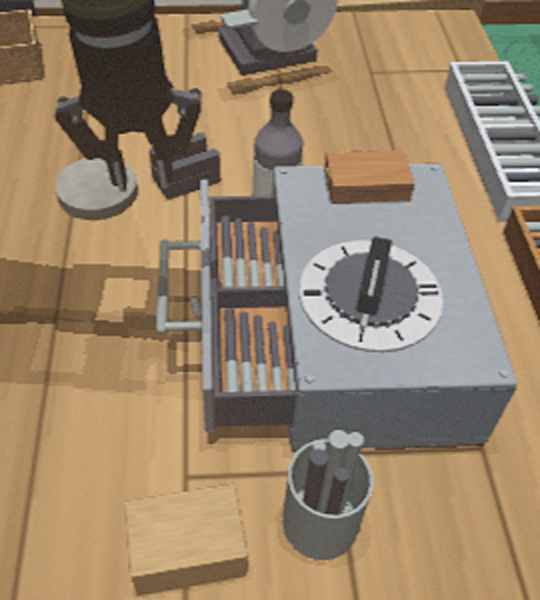

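View pics/top13.png

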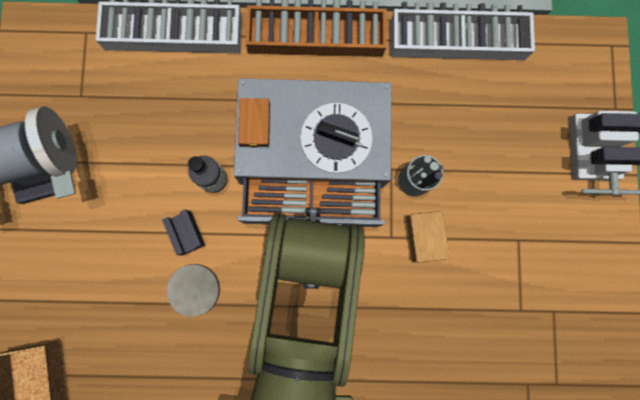

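View pics/wrist13.png

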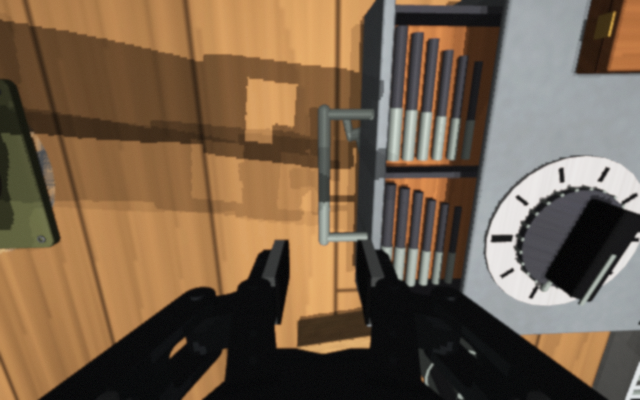

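The drawer is open, the dial is on 3 and nothing else has moved. A last check on how far the drawer is open:

```bash
python3 - <<'E'
from h import *
_,K,R,t,_=cam("wrist");_,K2,R2,t2,_=cam("side")
print(onz(323,110,.098,K,R,t),onz(324,238,.098,K,R,t))
f=lambda u,v:(200+u/2,60+v/2)
print(onz(*f(164,243),.098,K2,R2,t2),onz(*f(161,328),.098,K2,R2,t2))
a=cv2.imread("pics/top0.png");b=cv2.imread("pics/top13.png");d=cv2.absdiff(a,b).max(2)
for n,(x,y,w,h) in dict(bottle=(185,150,45,45),vb=(160,208,48,50),gw=(165,262,56,56),cup=(398,150,48,48),carton=(408,208,42,58),case=(236,94,36,54)).items(): print(n,d[y:y+h,x:x+w].mean().round(2),(d[y:y+h,x:x+w]>50).sum())
E
```

```text
[0.44681769 0.06891839 0.098     ] [ 0.44719057 -0.05931404  0.098     ]
[0.44733467 0.07127331 0.098     ] [ 0.44667296 -0.05953185  0.098     ]
bottle 6.44 0
vb 6.61 0
gw 7.0 0
cup 6.57 0
carton 7.68 0
case 7.21 0
```

```bash
python3 -c "
from bench import bot
print(bot.job_done())"
```

```text
the job is handed in; nothing more can be done
None
```

I turned the dial left to 2, right to 4 and left to 3, pulled the drawer out to its stop and let go. The job was handed in after about 18 s of robot time. I rested at least 0.4 s on each number, and wrist pictures showed the pointer on each one, within a few degrees.

**Last checks:**
- **Drawer:** the handle now stands at x ≈ 0.447 in both the wrist and side pictures. Before the pull it read 0.5315–0.534, depending on the camera, so it moved about 85–87 mm, which matches the 85 mm stop. The wrist force rose to about 38 N when the drawer reached the stop.
- **Dial:** still on 3 after I let go.
- **Other things:** top pictures from before and after show no movement of the case, bottle, cup, V-block, carton or grinding wheel. The wrench lies below the open drawer and was not part of that comparison, but I never went near it.
- **Gripper:** clear of everything at z ≈ 0.25, with no contact force.

**What went less well:** on the first close, the fingertips swung down onto the dial's skirt and lifted the tool about 6 mm. I reopened, moved it slightly higher and gripped again before turning anything.

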